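Roll the long tin level with the short one

TASK

Two tins lie on their sides in the two lanes of the wooden tin rack. With the fingertips on the upper part of the long tin only, roll it along its own lane until it lies level with the short tin in the other lane, the centres of their round ends in line to within half a centimetre or so, and leave it lying still there. It must turn as it goes: do not drag or lift it or reach down its sides, and leave the short tin and everything else where they are.

Things in the scene. Friction and masses are not known exactly. Their poses are not given: they have to be found in the camera images.
- tin_rack: wooden rack, fixed, two lanes across in front of the robot, 220 mm long (its x, along the lanes, roughly to the robot's left), 162 mm wide (its y, towards the robot). Origin: centre of its underside on the worktop. Lane floors at z = 8 mm; the lanes' middles at y = -38 and +38 mm (near lane), each 66 mm wide between rails 10 mm wide whose tops are at z = 26 mm; the ends are closed by bars 10 mm thick, tops at z = 16 mm
- long_tin: tin to roll: steel, plain paper label, on its side, 52 mm across, 60 mm long, 0.15 kg, in either lane, 25 to 115 mm left or right of level. Origin: its centre, 34 mm above the worktop; y: its axis. Rolls freely, soon stops when let go. A fingertip lightly on top sticks to it: the tin rolls half as far as the finger moves along, so take several strokes; shoved from behind it jams
- short_tin: the tin to leave alone: same make and 52 mm diameter, but 34 mm long, lying in the other lane. Origin: its centre, 34 mm above the worktop; y along its axis; free to roll if touched
- weight: small brass weight with a knob, 35 mm wide, 44 mm high, at the rack's right end; loose, leave it. Origin: centre of its underside
- shaker: tin pepper shaker, 46 mm wide, 82 mm high, behind the rack; loose, leave it. Origin: centre of its underside
- egg_cup: white egg cup, 46 mm wide, 59 mm high, behind the rack; loose, leave it. Origin: centre of its underside
- mustard_pot: tan lidded pot, 64 mm wide, 80 mm high, left of the pump; loose, leave it. Origin: centre of its underside
- jar: aqua preserving jar with a metal lid, 69 mm wide, 136 mm high, left of the pump; loose, leave it. Origin: centre of its underside
- butter_stamp: turned wooden stamp, 64 mm wide, 66 mm high, left of the pump; loose, leave it. Origin: centre of its underside

How it is judged:
By the outcome, as a careful person would: the job done as asked, in the order asked, and still so for the second after the job is handed in, with the robot touching nothing.
It also fails if it takes over 51 s, if anything falls off the work surface, if the arm or the gripper's body presses on something with over 40 N, if the wrist force passes 120 N, or if a joint passes its speed limit or range.

ROBOT

A 6-joint arm with a two-finger parallel gripper is mounted at the origin on a cart in front of the work surface, level with it; the furniture and walls round the work are solid. World frame = base frame: x ahead of the robot, y to its left, z up, the work surface at z = 0. Lengths are in m, angles in rad, forces in N, time in s.
With the tool pointing down it reaches from about 0.35 to 0.725 m from the base axis. Payload 4.3 kg.
Tool frame: the origin (TCP) lies at the very end of the fingers, on their centre line; the grasp point (between the pads) lies 19 mm behind it; y points along the fingers, z is the direction in which the jaws open and shut, and the axes are right-handed (so a half turn about y gives the same grasp; the last joint's range is limited). The gripper opens to 85 mm and grips with 20 to 120 N. Pads are 22 mm wide; open, the fingers measure 114 mm over their backs; the gripper's body (76 mm by 85 mm) begins 54 mm behind the grasp point. The pads swing forward as they close: fully open they stand 13 mm farther back than shut.
Start: joints at [1.231, 0.377, 0.081, 1.274, 0, 1.46], TCP at [0.131, 0.56, 0.231] pointing down, gripper open.
Joint ranges: [-2.72, 2.72], [-0.84, 1.66], [-1.02, 1.22], [-1.77, 2.12], [-1.37, 1.28], [-3.14, 3.14]. Speed limits (rad/s): [2.57, 2.57, 3.14, 3.14, 3.14, 3.14].

INTERFACE

Orientations are given as [roll, pitch, yaw] about the fixed x, y, z axes, in that order (R = Rz(yaw) Ry(pitch) Rx(roll)).
In Python, from bench import state, imaging, workorder gives the robot as it stands. The module is installed in compiled form; this text tells all that it offers.
- The arm moves only by the tool play_rows, never from a script. Its argument "moves" is one flat list of numbers, 7 for each row, row after row: the shift along the tool's x, y, z as a fraction of full scale, then the turn, a rotation vector about the tool's x, y, z as a fraction of full scale, then the closure, from -1 (fully open) to 1 (shut). In form: [tx, ty, tz, ax, ay, az, jaw, tx, ty, tz, ax, ay, az, jaw, ...]. A call has exactly 8 rows; each row shifts and turns the commanded pose from where the row before left it, along the tool's axes as they then stand; what a row does not reach is not made up. Full scale, the value 1, is 4 cm for a shift and 6 degrees for a turn. A row lasts 1/12 s, in which the tool goes at most 41.7 mm and 7.16 degrees, less where a joint would pass 70% of its speed; a pose out of reach is approached as far as the arm can. A call with a number of a shift or a turn outside -1 to 1 is refused whole. A call with a gripper value outside its range is refused whole. The fingers move at their own pace and stop on an object; "force" is the grip in N (left out, the last holds). Time passes only in rows, so rows that do not move let the fingers close, or fill a call up. It gives the time, the measured TCP pose, the force and the opening at its end, in the units of the state.
- state(): the state, without advancing time (a new reading comes with each control period).
- imaging.get_image(name): name is "side" or "top"; returns the picture (400x640x3 uint8, red, green, blue); there is no depth.
- imaging.camera_model(name): a dict with "fx", "fy", "cx", "cy" (pixels), "world_from_camera" (4x4, takes a point from camera to world coordinates). Camera axes: x right, y up, looking along -z (the intrinsics and any distortion apply to the point x, -y, -z); pixel columns grow to the right and rows downward; lengths in m; the calibration is good to about 2 mm. A picture is of the moment at which its call begins. camera_model takes no time and is no camera call.
- workorder.sign_off(): hands the job in, once; it reports no verdict.
Trained networks look in the newest picture that a camera, given by its name, has taken for a name from the list of things; names that differ only in an ending like _2 or _b are one class to them, and where a whole thing is asked for, a point or a joint stands for the part that bears it (a point fixed in the world has none). Each returns a list of dicts, best first, with "p" (0 to 1); they miss things now and then, are a little off and sometimes report something else, mostly with a low value. They report only what shows in the picture. A call takes as long as a camera call.
- imaging.find_in(camera, thing): "rect" ([left, top, right, bottom] in pixels, round what is visible of it).
- imaging.outline_of(camera, thing): "region" (400x640 bool, what is visible of it) and "rect" ([left, top, right, bottom] in pixels, round what is visible of it).
The state is a dict: "time_s": time; "joint_positions": joint angles; "joint_velocities": joint speeds; "joint_efforts": joint torques, N m; "ee_pos": TCP position; "tool_rot": TCP orientation; "contact_force": force on the tool from outside, world axes, zero at the start; "torque": the same for the moment, N m; "grip_width": finger opening in m.
Only numpy, scipy, OpenCV 4.12 (cv2) and the standard library are available. Lean on these libraries where they do the work, as an engineer would, in place of code of your own. Each camera call takes 0.05 s, during which the arm holds its last target.

## Working session

There is one attempt and no reset: what is moved stays moved. The work goes in short steps, Python scripts to look and compute and a tool call to move; the robot and the scene stay as the last step left them, time stands still between calls to the robot, and variables do not carry over. Pictures are saved under pics/ and viewed, and the job is handed in when it is done.

Besides the shell and the picture viewer there is one more tool, called in YAML: its name, and indented under it one key for each argument. play_rows: Moves the arm, as the interface text tells. Its arguments: {"type":"object","properties":{"moves":{"type":"array","items":{"type":"number","minimum":-1,"maximum":1}},"force":{"type":"number"}},"required":["moves"]}

```bash
mkdir -p pics; ls; python3 - <<'E'
from bench import state, imaging
import cv2,numpy as np
s=state(); print({k:np.round(v,3).tolist() for k,v in s.items()})
for n in("top","side"):
    im=imaging.get_image(n); cv2.imwrite(f"pics/{n}0.png",im[:,:,::-1]); m=imaging.camera_model(n); print({k:np.round(v,4).tolist() if not isinstance(v,str) else v for k,v in m.items()})
    for t in("tin_rack","long_tin","short_tin"):
        print(n,t,[(np.round(d["rect"],1).tolist(),round(d["p"],2)) for d in imaging.find_in(n,t)][:3])
E
```

```text
pics
{'time_s': 0.0, 'joint_positions': [1.231, 0.378, 0.08, 1.274, -0.0, 1.46], 'joint_velocities': [0.001, 0.001, -0.001, -0.0, -0.001, 0.0], 'joint_efforts': [0.001, -46.36, 26.988, 0.021, -0.0, -0.0], 'ee_pos': [0.131, 0.559, 0.23], 'tool_rot': [-1.573, 0.0, -0.23], 'contact_force': [-0.388, -0.252, -0.23], 'torque': [-0.016, -0.036, 0.012], 'grip_width': 0.085}
{'fx': 384.6501, 'fy': 384.6501, 'cx': 322.1992, 'cy': 196.9409, 'world_from_camera': [[-0.0013, 0.9958, -0.0919, 0.4737], [-0.9999, 0.0, 0.0151, 0.2052], [0.015, 0.0919, 0.9957, 1.1373], [0.0, 0.0, 0.0, 1.0]]}
top tin_rack [([352.6, 176.3, 443.4, 245.7], 0.86), ([401.3, 212.0, 419.1, 228.2], 0.2)]
top long_tin [([374.0, 189.4, 390.4, 212.6], 0.71)]
top short_tin [([398.2, 213.2, 418.9, 230.3], 0.68)]
{'fx': 465.5597, 'fy': 465.5597, 'cx': 319.1359, 'cy': 204.443, 'world_from_camera': [[0.8172, 0.2355, -0.526, -0.0497], [-0.5762, 0.3146, -0.7544, -0.6751], [-0.0122, 0.9195, 0.3928, 0.5067], [0.0, 0.0, 0.0, 1.0]]}
side tin_rack [([315.7, 225.1, 444.1, 298.7], 0.74), ([266.4, 144.7, 290.9, 195.8], 0.38)]
side long_tin [([350.5, 222.4, 385.0, 250.1], 0.8)]
side short_tin [([358.5, 247.1, 390.2, 276.1], 0.74)]
```

```bash
python3 - <<'E'
import cv2
a=cv2.imread("pics/top0.png")[150:270,320:480]; cv2.imwrite("pics/topc.png",cv2.resize(a,None,fx=5,fy=5,interpolation=cv2.INTER_CUBIC))
a=cv2.imread("pics/side0.png")[200:320,300:460]; cv2.imwrite("pics/sidec.png",cv2.resize(a,None,fx=5,fy=5,interpolation=cv2.INTER_CUBIC))
E
```

```text
(no output)
```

View pics/top0.png

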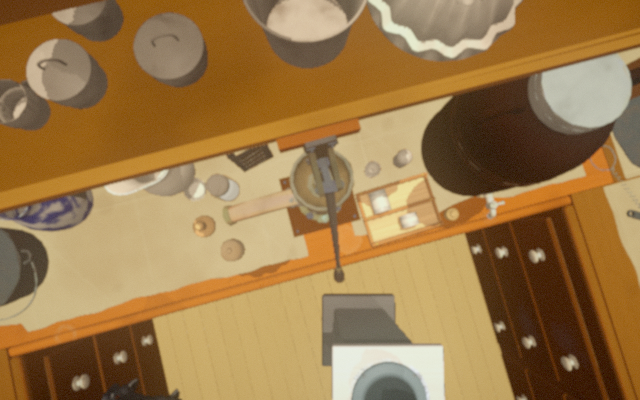

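View pics/side0.png

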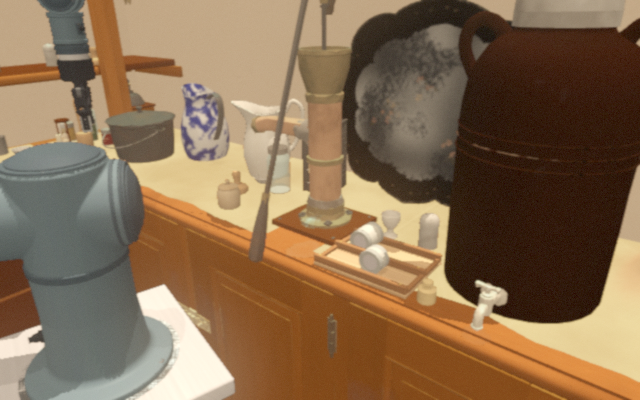

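```bash
echo
```

```text
(no output)
```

View crops.

View pics/topc.png

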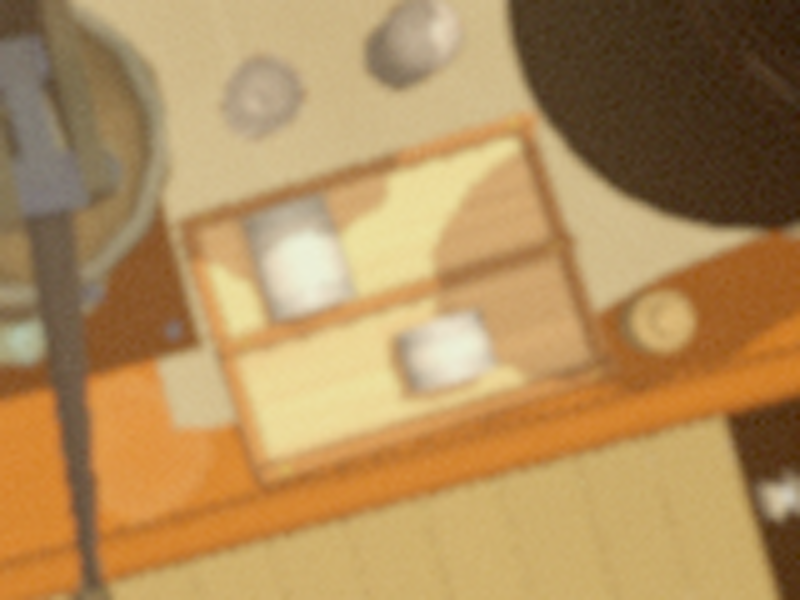

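View pics/sidec.png

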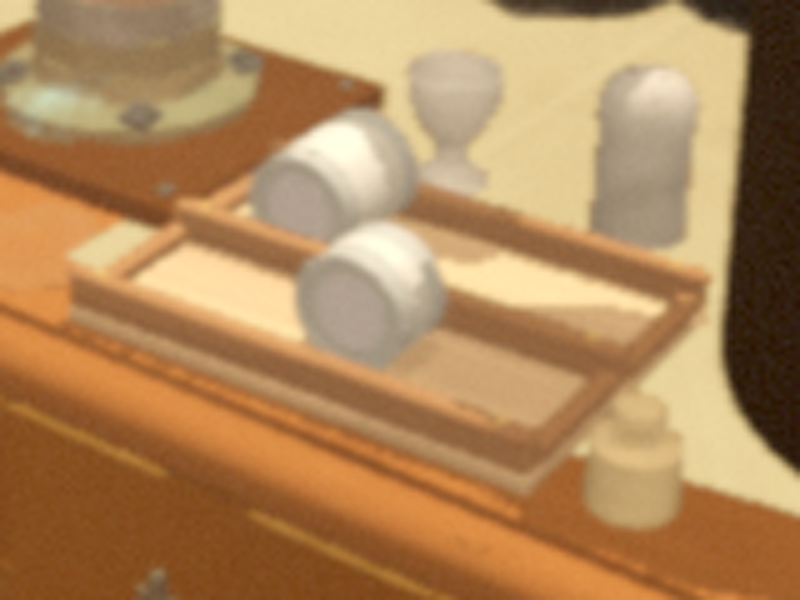

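```bash
cat > h.py <<'E'
import numpy as np
from bench import state, imaging
def ray(n,uv):
    m=imaging.camera_model(n);T=np.array(m["world_from_camera"])
    d=np.array([(uv[0]-m["cx"])/m["fx"],-(uv[1]-m["cy"])/m["fy"],-1.]);return T[:3,3],T[:3,:3]@d
def atz(n,uv,z):
    o,d=ray(n,uv);return o+d*(z-o[2])/d[2]
def tri(a,b):
    o1,d1=ray("top",a);o2,d2=ray("side",b)
    t=np.linalg.lstsq(np.c_[d1,-d2],o2-o1,rcond=None)[0]
    p,q=o1+t[0]*d1,o2+t[1]*d2;return (p+q)/2,np.linalg.norm(p-q)
def proj(n,P):
    m=imaging.camera_model(n);T=np.array(m["world_from_camera"])
    c=T[:3,:3].T@(np.array(P)-T[:3,3]);return np.array([m["cx"]+m["fx"]*c[0]/-c[2],m["cy"]+m["fy"]*-c[1]/-c[2]])
E
python3 - <<'E'
from h import *
np.set_printoptions(precision=4,suppress=True)
c=lambda u,v:(320+u/5,150+v/5)
s=lambda u,v:(300+u/5,200+v/5)
P=[atz("top",c(*p),.026) for p in((185,222),(530,125),(605,370),(265,482))]
for p in P:print("corner",p)
print([np.linalg.norm(P[i]-P[(i+1)%4]) for i in range(4)])
for i,j in((0,1),(3,2),(0,3),(1,2)): d=P[i]-P[j]; print(np.degrees(np.arctan2(d[1],d[0])))
print("long",atz("top",c(300,257),.05),"short",atz("top",c(445,352),.05))
print("side corners", [atz("side",s(*p),.026)for p in((185,205),(705,278),(525,455),(75,268))])
print("handle end",tri((339,276),(258,250)))
print("handle knob junction",tri((337,262),(262,210)))
print("handle top?",[tri((u,v),(323,10)) for u,v in((322,160),(320,145),(318,170))])
print("bowl rim L/R",tri((293,185),(299,50)),tri((352,185),(350,50)))
E
python3 - <<'E'
import cv2
a=cv2.imread("pics/top0.png")[110:290,260:420]; cv2.imwrite("pics/topd.png",cv2.resize(a,None,fx=3.3,fy=3.3,interpolation=cv2.INTER_CUBIC))
E
```

```text
corner [0.5837 0.0871 0.026 ]
corner [ 0.6409 -0.1159  0.026 ]
corner [ 0.4976 -0.1558  0.026 ]
corner [0.4336 0.0425 0.026 ]
[np.float64(0.2108568380850403), np.float64(0.14869792392335898), np.float64(0.20832890035838147), np.float64(0.15662347984005787)]
105.72101758547333
107.89703417426924
16.54118510808277
15.552928912625676
long [0.5614 0.0244 0.05  ] short [ 0.5074 -0.0572  0.05  ]
side corners [array([0.5069, 0.0556, 0.026 ]), array([ 0.6409, -0.1248,  0.026 ]), array([ 0.4879, -0.1743,  0.026 ]), array([0.4351, 0.0377, 0.026 ])]
handle end (array([0.351 , 0.1392, 0.0173]), np.float64(0.004319507057403703))
handle knob junction (array([0.3872, 0.1542, 0.0981]), np.float64(0.01761060688957868))
handle top? [(array([0.5879, 0.2006, 0.4993]), np.float64(0.016882984617859136)), (array([0.6053, 0.2092, 0.5011]), np.float64(0.03541421148296647)), (array([0.5785, 0.2023, 0.4979]), np.float64(0.0006677069309901845))]
bowl rim L/R (array([0.5567, 0.2533, 0.4153]), np.float64(0.014851981822118167)) (array([0.5751, 0.1283, 0.4187]), np.float64(0.03126019944582856))
```

View pics/topd.png

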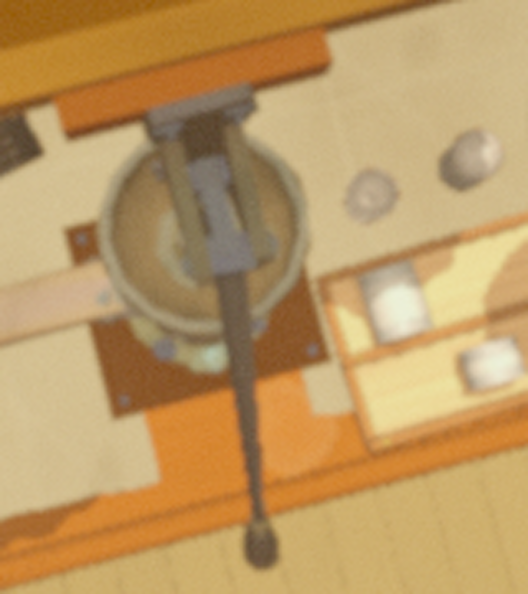

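```bash
cat > fit.py <<'E'
from h import *
import cv2,sys
from scipy.optimize import least_squares
YAW=np.radians(106.3);C=np.array([.539,-.0355])
U=np.array([np.cos(YAW),np.sin(YAW)]);V=np.array([-U[1],U[0]])
def rect_of(n,u,v,L,z=.034,R=.026,yaw=YAW):
    a=np.linspace(0,2*np.pi,40);ctr=C+u*U+v*V;U2=np.array([np.cos(yaw),np.sin(yaw)]);V2=np.array([-U2[1],U2[0]])
    P=[[*(ctr+R*np.cos(t)*U2+s*L/2*V2),z+R*np.sin(t)] for t in a for s in(-1,1)]
    return np.array([proj(n,p) for p in P])
def mask(n,u,v,L):
    h=cv2.convexHull((rect_of(n,u,v,L)*16).astype(np.int32));m=np.zeros((400,640),np.uint8)
    cv2.fillConvexPoly(m,h,255,lineType=cv2.LINE_AA,shift=4);return m/255.
def measure(save=None,uL=.05):
    o={}
    for n in("top","side"):
        im=imaging.get_image(n)
        for t,L,g in(("long_tin",.060,(uL,-.038)),("short_tin",.034,(-.012,.038))):
            r=imaging.outline_of(n,t)
            if not r: print(n,t,"none");continue
            reg=r[0]["region"].astype(float)
            ys,xs=np.nonzero(reg);c=np.array([xs.mean(),ys.mean()])
            # match centroid of model to centroid of mask
            def f(p):
                m=mask(n,*p,L);Y,X=np.nonzero(m>.5);return np.array([X.mean(),Y.mean()])-c if len(X) else np.array([99,99])
            p=np.array(g)
            for _ in range(4):
                J=np.array([(f(p+d)-f(p-d))/.02 for d in(np.array([.01,0]),np.array([0,.01]))]).T
                p=p-np.linalg.solve(J,f(p))
            m=mask(n,*p,L)>.5
            iou=(m&(reg>0)).sum()/(m|(reg>0)).sum()
            print(n,t,"p",round(r[0]["p"],2),"u,v mm",np.round(p*1e3,1),"iou",round(iou,2),"area",reg.sum(),m.sum(),"rect",np.round(r[0]["rect"],1))
            o[n,t]=p
        if save:
            x0,y0=(340,165) if n=="top" else (310,205)
            a=cv2.resize(im[y0:y0+100,x0:x0+133,::-1],None,fx=6,fy=6,interpolation=cv2.INTER_CUBIC)
            for t,L in(("long_tin",.060),("short_tin",.034)):
                if (n,t) in o:
                    h=cv2.convexHull(rect_of(n,*o[n,t],L).astype(np.float32))
                    cv2.polylines(a,[(((h-[x0,y0]+.5)*6)).astype(np.int32)],True,(0,0,255),1)
            cv2.imwrite(f"pics/{save}_{n}.png",a)
    for n in("top","side"):
        if (n,"long_tin") in o and (n,"short_tin") in o: print(n,"delta u long-short mm",round(1e3*(o[n,"long_tin"]-o[n,"short_tin"])[0],1))
    return o
E
python3 -c "
from fit import *
measure('m0')
print(state()['time_s'])"
```

```text
top long_tin p 0.87 u,v mm [ 49.4 -41. ] iou 0.77 area 342.0 443 rect [372.2 186.8 391.3 211.6]
top short_tin none
side long_tin p 0.66 u,v mm [ -51.1 -144.5] iou 0.62 area 743.0 773 rect [418.6 212.  439.5 253.3]
side short_tin p 0.72 u,v mm [-19.7  36.7] iou 0.79 area 594.0 748 rect [360.  246.6 388.5 275.5]
side delta u long-short mm -31.4
0.7
```

```bash
python3 - <<'E'
from fit import *
out=[]
for n,(x0,y0) in(("top",(350,170)),("side",(310,205))):
    im=cv2.imread(f"pics/{n}0.png");k=7
    a=cv2.resize(im[y0:y0+84,x0:x0+112 if n=="top" else x0+112],None,fx=k,fy=k,interpolation=cv2.INTER_CUBIC)
    for p,L in(((.0495,-.038),.06),((-.013,.038),.034)):
        h=cv2.convexHull(rect_of(n,*p,L).astype(np.float32));cv2.polylines(a,[((h-[x0,y0]+.5)*k).astype(np.int32)],True,(0,0,255),1)
    B=[[*(C+su*.11*U+sv*.081*V),.026] for su,sv in((1,1),(1,-1),(-1,-1),(-1,1))]
    h=np.array([proj(n,b) for b in B]);cv2.polylines(a,[((h-[x0,y0]+.5)*k).astype(np.int32)],True,(255,0,0),1)
    cv2.imwrite(f"pics/ov_{n}.png",a)
E
```

```text
(no output)
```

View pics/ov_top.png

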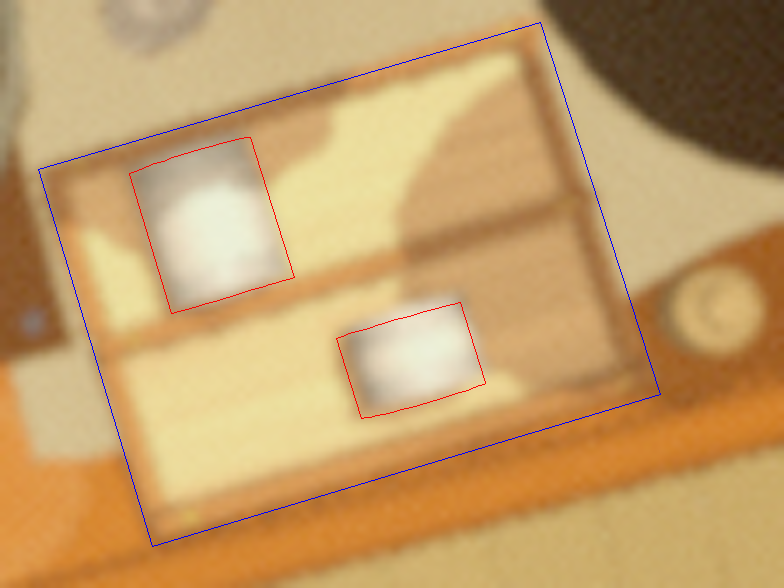

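View pics/ov_side.png

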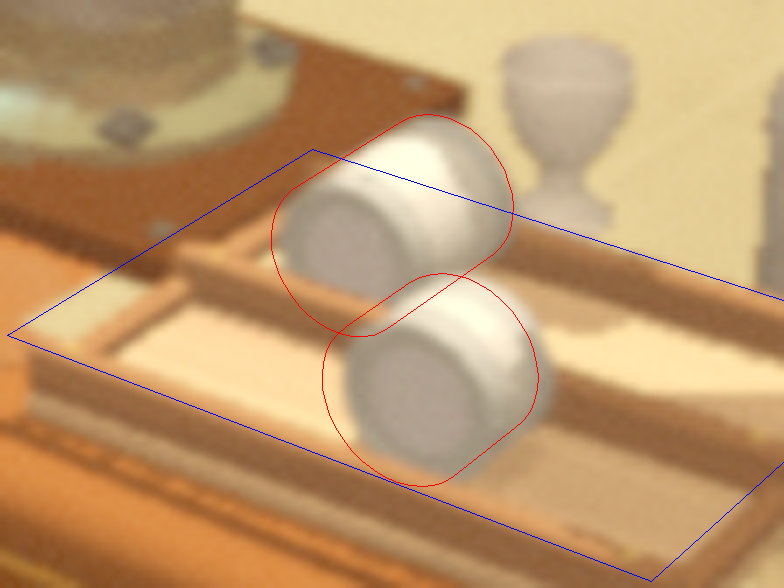

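```bash
cat > plan.py <<'E'
from h import *
def plan(wps,n,jaw,start=None):
    """wps: list of (x,y,z,yaw), n rows per segment"""
    if start is None:
        s=state();start=(*s["ee_pos"],s["tool_rot"][2])
    p=np.array(start,float);rows=[]
    for w,k in zip(wps,n):
        a=p.copy();w=np.array(w,float)
        for i in range(k):
            tgt=a+(w-a)*(i+1)/k;d=tgt-p;y=p[3]
            X=np.array([np.cos(y),np.sin(y),0]);Z=np.array([-np.sin(y),np.cos(y),0])
            r=np.round([d[:3]@X/.04,-d[2]/.04,d[:3]@Z/.04,0,-d[3]/np.radians(6),0],2)+0.
            p[:3]+=.04*(r[0]*X+r[2]*Z+np.array([0,0,-r[1]]));p[3]-=r[4]*np.radians(6);rows.append(list(r)+[jaw])
    for i in range(0,len(rows),8):
        print("[",", ".join(",".join("%g"%v for v in r) for r in rows[i:i+8]),"]",len(rows[i:i+8]))
    print("end",np.round(p,4))
E
python3 - <<'E'
from plan import *
a=lambda deg,r,z,yaw:(r*np.cos(np.radians(deg)),r*np.sin(np.radians(deg)),z,yaw)
plan([a(76,.39,.28,-.23)]+[a(d,.39,.29,-.23-(76-d)/80*1.056) for d in(66,56,46,36,26,16,6,-4)]+[(.5598,.029,.13,-1.286)],[8]+[3]*8+[8],1)
E
```

```text
[ 0.02,-0.15,-0.58,0,0,0,1, 0.02,-0.15,-0.58,0,0,0,1, 0.01,-0.16,-0.58,0,0,0,1, 0.02,-0.15,-0.57,0,0,0,1, 0.02,-0.15,-0.58,0,0,0,1, 0.02,-0.15,-0.58,0,0,0,1, 0.01,-0.15,-0.58,0,0,0,1, 0.02,-0.16,-0.58,0,0,0,1 ] 8
[ 0.56,-0.08,-0.06,0,0.42,0,1, 0.57,-0.08,-0.03,0,0.42,0,1, 0.57,-0.09,-0.01,0,0.42,0,1, 0.56,0,-0.08,0,0.42,0,1, 0.56,0,-0.06,0,0.42,0,1, 0.57,0,-0.03,0,0.42,0,1, 0.56,0,-0.1,0,0.42,0,1, 0.55,0,-0.08,0,0.42,0,1 ] 8
[ 0.57,0,-0.06,0,0.42,0,1, 0.55,0,-0.13,0,0.42,0,1, 0.56,0,-0.1,0,0.42,0,1, 0.56,0,-0.08,0,0.42,0,1, 0.54,0,-0.15,0,0.42,0,1, 0.56,0,-0.13,0,0.42,0,1, 0.55,0,-0.11,0,0.42,0,1, 0.54,0,-0.17,0,0.42,0,1 ] 8
[ 0.55,0,-0.15,0,0.42,0,1, 0.55,0,-0.13,0,0.43,0,1, 0.53,0,-0.2,0,0.42,0,1, 0.54,0,-0.17,0,0.42,0,1, 0.54,0,-0.15,0,0.42,0,1, 0.52,0,-0.22,0,0.42,0,1, 0.54,0,-0.2,0,0.42,0,1, 0.54,0,-0.17,0,0.42,0,1 ] 8
[ -0.02,0.5,0.56,0,0,0,1, -0.02,0.5,0.56,0,0,0,1, -0.02,0.5,0.56,0,0,0,1, -0.02,0.5,0.56,0,0,0,1, -0.02,0.5,0.57,0,0,0,1, -0.02,0.5,0.56,0,0,0,1, -0.01,0.5,0.56,0,0,0,1, -0.02,0.5,0.56,0,0,0,1 ] 8
end [ 0.5599  0.0289  0.1301 -1.2864]
```

play_rows:
  moves: [0.02, -0.15, -0.58, 0, 0, 0, 1, 0.02, -0.15, -0.58, 0, 0, 0, 1, 0.01, -0.16, -0.58, 0, 0, 0, 1, 0.02, -0.15, -0.57, 0, 0, 0, 1, 0.02, -0.15, -0.58, 0, 0, 0, 1, 0.02, -0.15, -0.58, 0, 0, 0, 1, 0.01, -0.15, -0.58, 0, 0, 0, 1, 0.02, -0.16, -0.58, 0, 0, 0, 1]
  force: 20

```text
time_s: 1.37
ee_pos: [0.0939, 0.3772, 0.2804]
tool_rot: [-1.57, -0.0, -0.23]
contact_force: [0.6, -0.4, 0.8]
grip_width: -0.0
```

play_rows:
  moves: [0.56, -0.08, -0.06, 0, 0.42, 0, 1, 0.57, -0.08, -0.03, 0, 0.42, 0, 1, 0.57, -0.09, -0.01, 0, 0.42, 0, 1, 0.56, 0, -0.08, 0, 0.42, 0, 1, 0.56, 0, -0.06, 0, 0.42, 0, 1, 0.57, 0, -0.03, 0, 0.42, 0, 1, 0.56, 0, -0.1, 0, 0.42, 0, 1, 0.55, 0, -0.08, 0, 0.42, 0, 1]

```text
time_s: 2.03
ee_pos: [0.2542, 0.2943, 0.2903]
tool_rot: [-1.57, -0.0, -0.584]
contact_force: [-0.1, 0.4, 0.3]
grip_width: 0.0001
```

play_rows:
  moves: [0.57, 0, -0.06, 0, 0.42, 0, 1, 0.55, 0, -0.13, 0, 0.42, 0, 1, 0.56, 0, -0.1, 0, 0.42, 0, 1, 0.56, 0, -0.08, 0, 0.42, 0, 1, 0.54, 0, -0.15, 0, 0.42, 0, 1, 0.56, 0, -0.13, 0, 0.42, 0, 1, 0.55, 0, -0.11, 0, 0.42, 0, 1, 0.54, 0, -0.17, 0, 0.42, 0, 1]

```text
time_s: 2.7
ee_pos: [0.3596, 0.1489, 0.2903]
tool_rot: [-1.57, -0.0, -0.936]
contact_force: [-0.1, 0.4, 0.0]
grip_width: -0.0001
```

play_rows:
  moves: [0.55, 0, -0.15, 0, 0.42, 0, 1, 0.55, 0, -0.13, 0, 0.43, 0, 1, 0.53, 0, -0.2, 0, 0.42, 0, 1, 0.54, 0, -0.17, 0, 0.42, 0, 1, 0.54, 0, -0.15, 0, 0.42, 0, 1, 0.52, 0, -0.22, 0, 0.42, 0, 1, 0.54, 0, -0.2, 0, 0.42, 0, 1, 0.54, 0, -0.17, 0, 0.42, 0, 1]

```text
time_s: 3.37
ee_pos: [0.3891, -0.0284, 0.2902]
tool_rot: [-1.57, -0.0, -1.289]
contact_force: [0.8, 0.2, 0.1]
grip_width: 0.0001
```

play_rows:
  moves: [-0.02, 0.5, 0.56, 0, 0, 0, 1, -0.02, 0.5, 0.56, 0, 0, 0, 1, -0.02, 0.5, 0.56, 0, 0, 0, 1, -0.02, 0.5, 0.56, 0, 0, 0, 1, -0.02, 0.5, 0.57, 0, 0, 0, 1, -0.02, 0.5, 0.56, 0, 0, 0, 1, -0.01, 0.5, 0.56, 0, 0, 0, 1, -0.02, 0.5, 0.56, 0, 0, 0, 1]

```text
time_s: 4.03
ee_pos: [0.561, 0.0292, 0.1291]
tool_rot: [-1.57, -0.0, -1.286]
contact_force: [0.0, 1.4, 0.5]
grip_width: 0.0002
```

```bash
python3 - <<'E'
from h import *
import cv2
for n,(x0,y0) in(("top",(300,110)),("side",(250,150))):
    im=imaging.get_image(n)[:,:,::-1];cv2.imwrite(f"pics/{n}1.png",im)
    cv2.imwrite(f"pics/{n}1c.png",cv2.resize(im[y0:y0+150,x0:x0+200],None,fx=4,fy=4,interpolation=cv2.INTER_CUBIC))
    print(n,proj(n,state()["ee_pos"]))
E
```

```text
top [382.37146995 198.65740358]
side [364.19694596 197.24613943]
```

View pics/top1c.png

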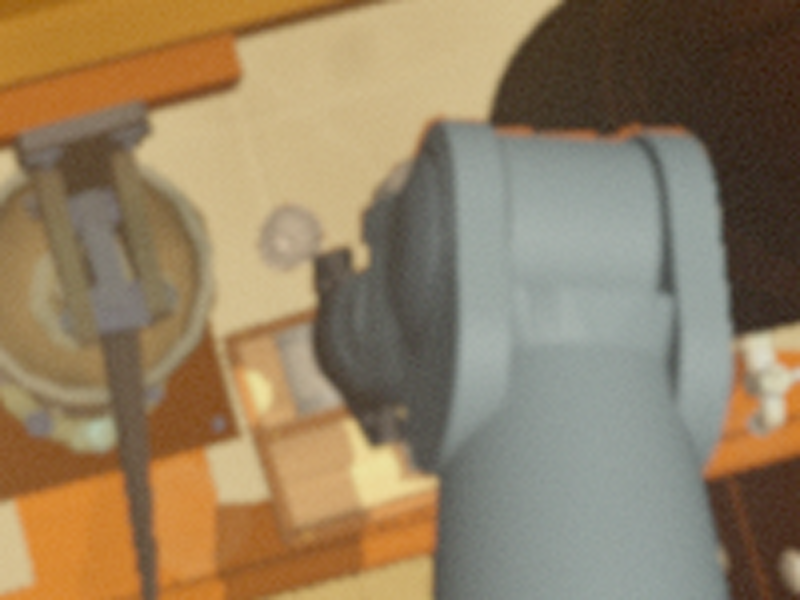

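View pics/side1c.png

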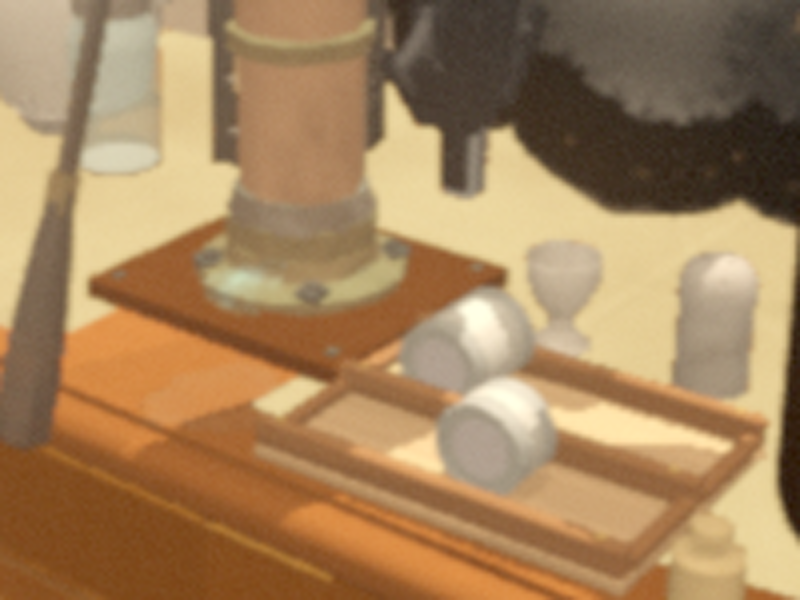

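```bash
python3 - <<'E'
from h import *
np.set_printoptions(precision=3,suppress=True)
print(tri((578,95),(570,10)))
# jar axis xy from that; radius from side limb at several heights
c=tri((578,95),(570,10))[0][:2]
def dist(n,uv):
    o,d=ray(n,uv); d2=d[:2]/np.linalg.norm(d[:2]); w=c-o[:2]; t=w@d2; r=abs(w[0]*d2[1]-w[1]*d2[0]); z=o[2]+d[2]*(t/np.linalg.norm(d[:2])); return r,z
for p in((470,100),(455,150),(450,200),(447,250),(447,280)):print("side limb",p,dist("side",p))
# top limb check: for heights
for p in((423,150),(430,178),(450,192),(480,195),(440,120)):
    print(p,[ (z,np.linalg.norm(atz("top",p,z)[:2]-c).round(3)) for z in(0,.1,.2,.3,.35)])
E
```

```text
(array([ 0.715, -0.257,  0.492]), np.float64(0.010713887248040269))
side limb (470, 100) (np.float64(0.1280703700969295), np.float64(0.351529278461688))
side limb (455, 150) (np.float64(0.14431021007053663), np.float64(0.26038338113994797))
side limb (450, 200) (np.float64(0.14375296857019992), np.float64(0.16118653480687106))
side limb (447, 250) (np.float64(0.13930149801544967), np.float64(0.05274277788474391))
side limb (447, 280) (np.float64(0.1328785437714512), np.float64(-0.017069374281424077))
(423, 150) [(0, np.float64(0.141)), (0.1, np.float64(0.17)), (0.2, np.float64(0.201)), (0.3, np.float64(0.233)), (0.35, np.float64(0.25))]
(430, 178) [(0, np.float64(0.146)), (0.1, np.float64(0.178)), (0.2, np.float64(0.211)), (0.3, np.float64(0.244)), (0.35, np.float64(0.261))]
(450, 192) [(0, np.float64(0.137)), (0.1, np.float64(0.165)), (0.2, np.float64(0.195)), (0.3, np.float64(0.228)), (0.35, np.float64(0.244))]
(480, 195) [(0, np.float64(0.133)), (0.1, np.float64(0.141)), (0.2, np.float64(0.161)), (0.3, np.float64(0.19)), (0.35, np.float64(0.206))]
(440, 120) [(0, np.float64(0.131)), (0.1, np.float64(0.138)), (0.2, np.float64(0.157)), (0.3, np.float64(0.186)), (0.35, np.float64(0.202))]
```

View pics/side1.png

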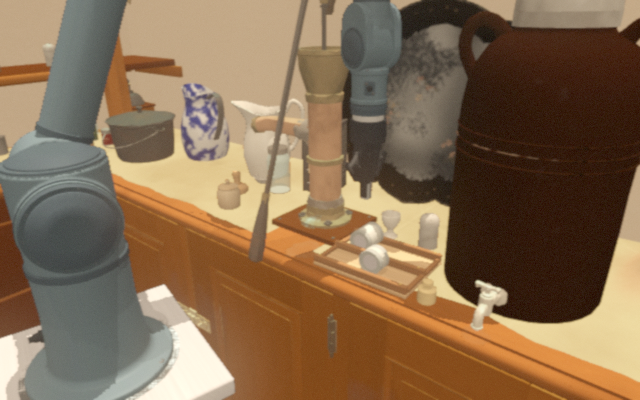

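View pics/top1.png

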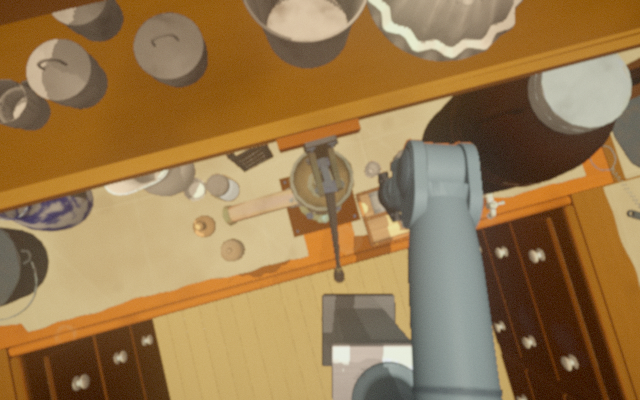

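```bash
python3 - <<'E'
from h import *
np.set_printoptions(precision=3,suppress=True)
for z in(.2,.3,.35,.4,.45,.5,.55):
    print(z,"axis",proj("side",(.561,.029,z)),proj("top",(.561,.029,z)),"right",proj("side",(.561,-.05,z)),proj("top",(.561,-.05,z)))
for u,v in((482,170),(410,170),(445,143)):
    print([ (z,atz("top",(u,v),z)[:2].round(3)) for z in(.4,.5,.6)])
E
python3 - <<'E'
import cv2
im=cv2.imread("pics/side1.png")[0:210,290:530];cv2.imwrite("pics/s1w.png",cv2.resize(im,None,fx=2.8,fy=2.8,interpolation=cv2.INTER_CUBIC))
im=cv2.imread("pics/top1.png")[120:260,360:500];cv2.imwrite("pics/t1w.png",cv2.resize(im,None,fx=4,fy=4,interpolation=cv2.INTER_CUBIC))
E
```

```text
0.2 axis [365.608 164.594] [388.177 196.638] right [391.844 174.662] [420.24 196.64]
0.3 axis [366.954 117.061] [396.642 192.416] right [394.461 124.341] [432.469 192.423]
0.35 axis [367.67   91.763] [401.669 189.907] right [395.86   97.445] [439.731 189.92 ]
0.4 axis [368.418  65.353] [407.37  187.064] right [397.324  69.284] [447.961 187.082]
0.45 axis [369.199  37.758] [413.886 183.813] right [398.86   39.765] [457.369 183.838]
0.5 axis [370.017   8.895] [421.408 180.061] right [400.47    8.789] [468.226 180.094]
0.55 axis [370.872 -21.325] [430.188 175.682] right [402.163 -23.755] [480.895 175.726]
[(0.4, array([ 0.595, -0.118])), (0.5, array([ 0.578, -0.074])), (0.6, array([ 0.562, -0.03 ]))]
[(0.4, array([0.594, 0.023])), (0.5, array([0.578, 0.048])), (0.6, array([0.562, 0.073]))]
[(0.4, array([ 0.648, -0.047])), (0.5, array([ 0.624, -0.013])), (0.6, array([0.601, 0.021]))]
```

View pics/s1w.png

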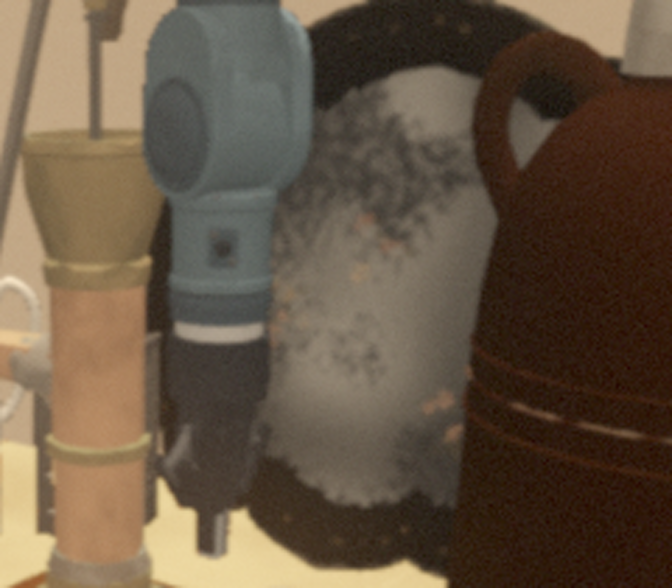

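View pics/t1w.png

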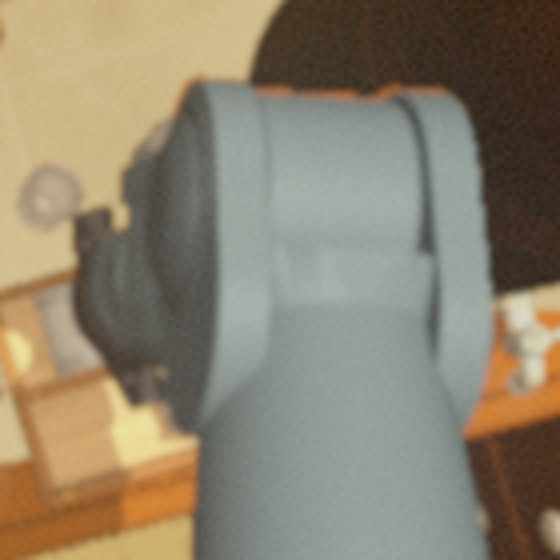

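play_rows:
  moves: [0, 0.25, 0, 0, 0, 0, 1, 0, 0.25, 0, 0, 0, 0, 1, 0, 0.25, 0, 0, 0, 0, 1, 0, 0.25, 0, 0, 0, 0, 1, 0, 0.2, 0, 0, 0, 0, 1, 0, 0.15, 0, 0, 0, 0, 1, 0, 0.1, 0, 0, 0, 0, 1, 0, 0.08, 0, 0, 0, 0, 1]

```text
time_s: 4.8
ee_pos: [0.5596, 0.0288, 0.0685]
tool_rot: [-1.571, 0.0, -1.287]
contact_force: [-1.1, -0.0, -0.2]
grip_width: 0.0
```

play_rows:
  moves: [0, 0.04, 0, 0, 0, 0, 1, 0, 0.02, 0, 0, 0, 0, 1, 0, 0.02, 0, 0, 0, 0, 1, 0, 0.02, 0, 0, 0, 0, 1, 0, 0.02, 0, 0, 0, 0, 1, 0, 0.02, 0, 0, 0, 0, 1, 0, 0.01, 0, 0, 0, 0, 1, 0, 0, 0, 0, 0, 0, 1]

```text
time_s: 5.47
ee_pos: [0.5599, 0.0289, 0.0628]
tool_rot: [-1.571, 0.0, -1.286]
contact_force: [0.7, 0.3, 0.0]
grip_width: 0.0002
```

play_rows:
  moves: [0, 0.01, 0, 0, 0, 0, 1, 0, 0.01, 0, 0, 0, 0, 1, 0, 0.01, 0, 0, 0, 0, 1, 0, 0.01, 0, 0, 0, 0, 1, 0, 0.01, 0, 0, 0, 0, 1, 0, 0.01, 0, 0, 0, 0, 1, 0, 0, 0, 0, 0, 0, 1, 0, 0, 0, 0, 0, 0, 1]

```text
time_s: 6.13
ee_pos: [0.5598, 0.0288, 0.0605]
tool_rot: [-1.571, 0.0, -1.286]
contact_force: [0.3, 0.0, -0.3]
grip_width: -0.0004
```

```bash
cat > snap.py <<'E'
from h import *
import cv2,sys
im=imaging.get_image("side")[:,:,::-1];cv2.imwrite(f"pics/{sys.argv[1]}.png",im)
cv2.imwrite(f"pics/{sys.argv[1]}c.png",cv2.resize(im[190:300,300:450],None,fx=5,fy=5,interpolation=cv2.INTER_CUBIC))
s=state();print(s["time_s"],np.round(s["contact_force"],2),s["ee_pos"])
E
python3 snap.py s2
```

```text
6.1833 [-0.78  0.14  0.54] [0.55987584 0.0288451  0.06048609]
```

View pics/s2c.png

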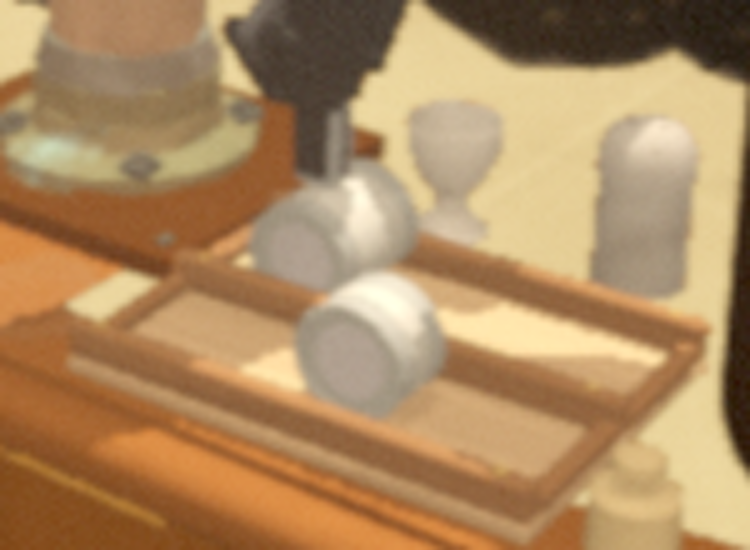

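play_rows:
  moves: [0, 0.01, 0, 0, 0, 0, 1, 0, 0, 0, 0, 0, 0, 1, 0, 0.01, 0, 0, 0, 0, 1, 0, 0, 0, 0, 0, 0, 1, 0, 0.01, 0, 0, 0, 0, 1, 0, 0, 0, 0, 0, 0, 1, 0, 0, 0, 0, 0, 0, 1, 0, 0, 0, 0, 0, 0, 1]

```text
time_s: 6.85
ee_pos: [0.5601, 0.0287, 0.06]
tool_rot: [-1.57, -0.001, -1.287]
contact_force: [-2.0, -0.6, 4.8]
grip_width: -0.0
```

play_rows:
  moves: [0.04, 0, 0, 0, 0, 0, 1, 0.07, 0, 0, 0, 0, 0, 1, 0.08, 0, 0, 0, 0, 0, 1, 0.08, 0, 0, 0, 0, 0, 1, 0.08, 0, 0, 0, 0, 0, 1, 0.07, 0, 0, 0, 0, 0, 1, 0.04, 0, 0, 0, 0, 0, 1, 0, 0, 0, 0, 0, 0, 1]

```text
time_s: 7.52
ee_pos: [0.5656, 0.0107, 0.0599]
tool_rot: [-1.57, -0.001, -1.287]
contact_force: [-1.2, 0.2, 5.7]
grip_width: 0.0002
```

```bash
python3 snap.py s3
```

```text
7.5667 [-0.45 -0.27  5.83] [0.56552722 0.01084865 0.05993918]
```

View pics/s3c.png

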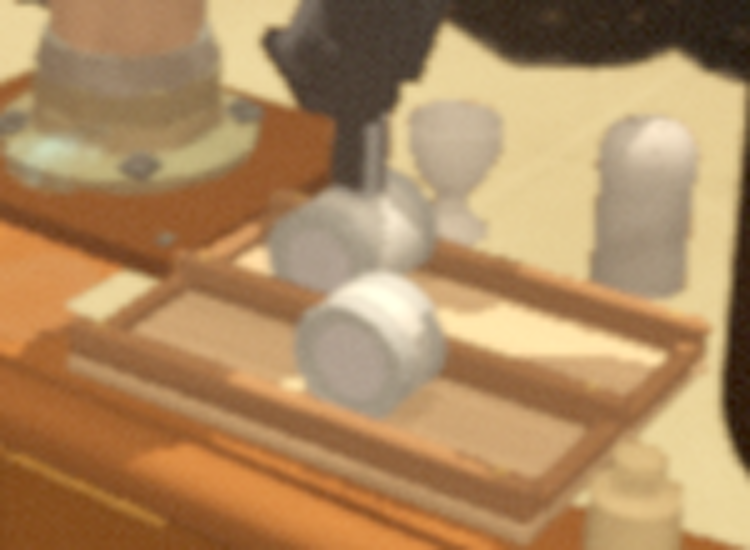

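play_rows:
  moves: [0.05, 0, 0, 0, 0, 0, 1, 0.08, 0, 0, 0, 0, 0, 1, 0.08, 0, 0, 0, 0, 0, 1, 0.08, 0, 0, 0, 0, 0, 1, 0.06, 0, 0, 0, 0, 0, 1, 0, 0, 0, 0, 0, 0, 1, 0, -0.1, 0, 0, 0, 0, 1, 0, -0.1, 0, 0, 0, 0, 1]

```text
time_s: 8.23
ee_pos: [0.5681, -0.002, 0.0667]
tool_rot: [-1.573, 0.001, -1.286]
contact_force: [0.5, -0.5, 0.1]
grip_width: 0.0001
```

play_rows:
  moves: [-0.1, 0, 0, 0, 0, 0, 1, -0.15, 0, 0, 0, 0, 0, 1, -0.15, 0, 0, 0, 0, 0, 1, 0, 0.08, 0, 0, 0, 0, 1, 0, 0.08, 0, 0, 0, 0, 1, 0, 0.02, 0, 0, 0, 0, 1, 0, 0.02, 0, 0, 0, 0, 1, 0, 0, 0, 0, 0, 0, 1]

```text
time_s: 8.9
ee_pos: [0.5646, 0.0127, 0.0599]
tool_rot: [-1.571, -0.001, -1.287]
contact_force: [-3.5, -0.9, 6.7]
grip_width: -0.0
```

```bash
python3 snap.py s4
```

```text
8.95 [-1.64 -0.09  7.06] [0.56458947 0.01268053 0.0599078 ]
```

View pics/s4c.png

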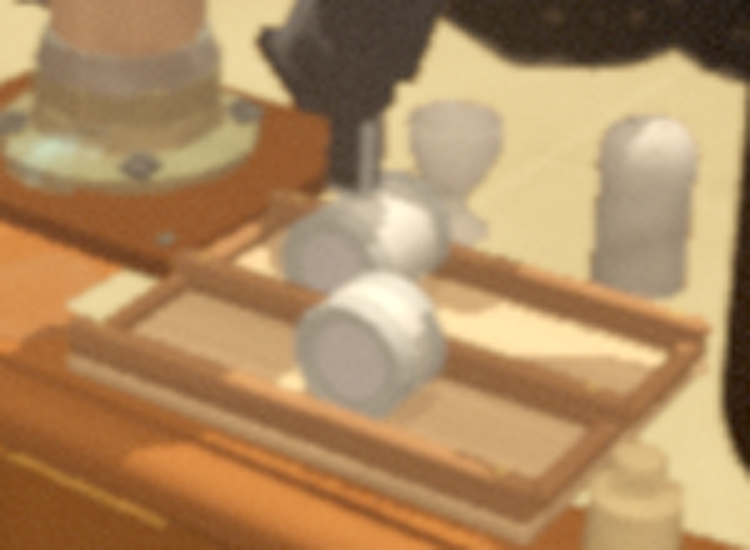

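play_rows:
  moves: [0.06, 0, 0, 0, 0, 0, 1, 0.12, 0, 0, 0, 0, 0, 1, 0.12, 0, 0, 0, 0, 0, 1, 0.12, 0, 0, 0, 0, 0, 1, 0.12, 0, 0, 0, 0, 0, 1, 0.12, 0, 0, 0, 0, 0, 1, 0.1, 0, 0, 0, 0, 0, 1, 0.04, 0, 0, 0, 0, 0, 1]

```text
time_s: 9.62
ee_pos: [0.5741, -0.0184, 0.0597]
tool_rot: [-1.57, -0.001, -1.287]
contact_force: [-0.8, -0.1, 4.9]
grip_width: 0.0001
```

play_rows:
  moves: [0, 0, 0, 0, 0, 0, 1, 0, -0.1, 0, 0, 0, 0, 1, 0, -0.1, 0, 0, 0, 0, 1, -0.2, 0, 0, 0, 0, 0, 1, -0.2, 0, 0, 0, 0, 0, 1, 0, 0.1, 0, 0, 0, 0, 1, 0, 0.08, 0, 0, 0, 0, 1, 0, 0.02, 0, 0, 0, 0, 1]

```text
time_s: 10.28
ee_pos: [0.569, -0.0022, 0.0598]
tool_rot: [-1.571, -0.001, -1.286]
contact_force: [-4.0, -0.8, 12.0]
grip_width: 0.0003
```

```bash
python3 snap.py s5
```

```text
10.3333 [-3.02 -0.93  7.93] [ 0.56900491 -0.00237132  0.05989131]
```

View pics/s5c.png

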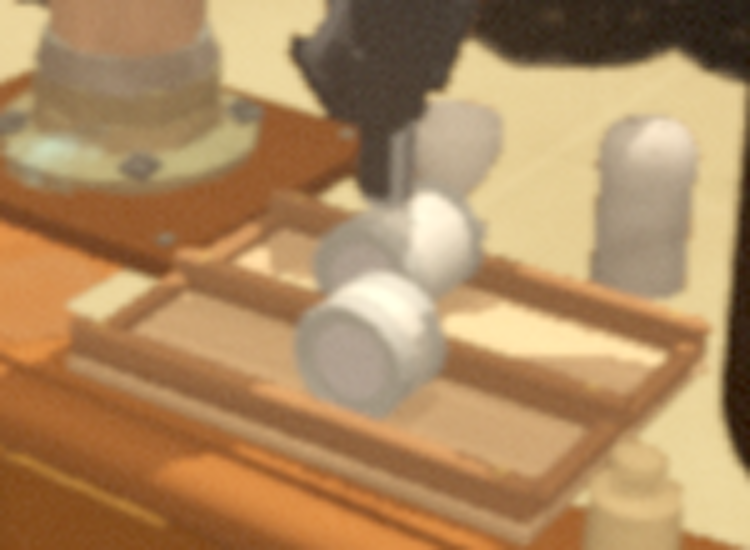

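play_rows:
  moves: [0.06, 0, 0, 0, 0, 0, 1, 0.12, 0, 0, 0, 0, 0, 1, 0.12, 0, 0, 0, 0, 0, 1, 0.12, 0, 0, 0, 0, 0, 1, 0.12, 0, 0, 0, 0, 0, 1, 0.12, 0, 0, 0, 0, 0, 1, 0.1, 0, 0, 0, 0, 0, 1, 0.04, 0, 0, 0, 0, 0, 1]

```text
time_s: 11.0
ee_pos: [0.5785, -0.0337, 0.0597]
tool_rot: [-1.57, -0.001, -1.287]
contact_force: [-0.4, -0.0, 6.2]
grip_width: -0.0
```

play_rows:
  moves: [0, 0, 0, 0, 0, 0, 1, 0, -0.1, 0, 0, 0, 0, 1, 0, -0.1, 0, 0, 0, 0, 1, -0.2, 0, 0, 0, 0, 0, 1, -0.2, 0, 0, 0, 0, 0, 1, 0, 0.08, 0, 0, 0, 0, 1, 0, 0.06, 0, 0, 0, 0, 1, 0, 0.0, 0, 0, 0, 0, 1]

```text
time_s: 11.67
ee_pos: [0.5727, -0.0171, 0.0607]
tool_rot: [-1.572, 0.001, -1.286]
contact_force: [-0.6, 0.3, 0.4]
grip_width: 0.0001
```

```bash
python3 snap.py s6; python3 - <<'E'
from h import *
import cv2
im=imaging.get_image("top")[:,:,::-1];cv2.imwrite("pics/top6.png",im)
cv2.imwrite("pics/top6c.png",cv2.resize(im[150:260,340:490],None,fx=5,fy=5,interpolation=cv2.INTER_CUBIC))
E
```

```text
11.7167 [ 0.5  -0.17  0.24] [ 0.57281338 -0.01737478  0.06095457]
```

View pics/s6c.png

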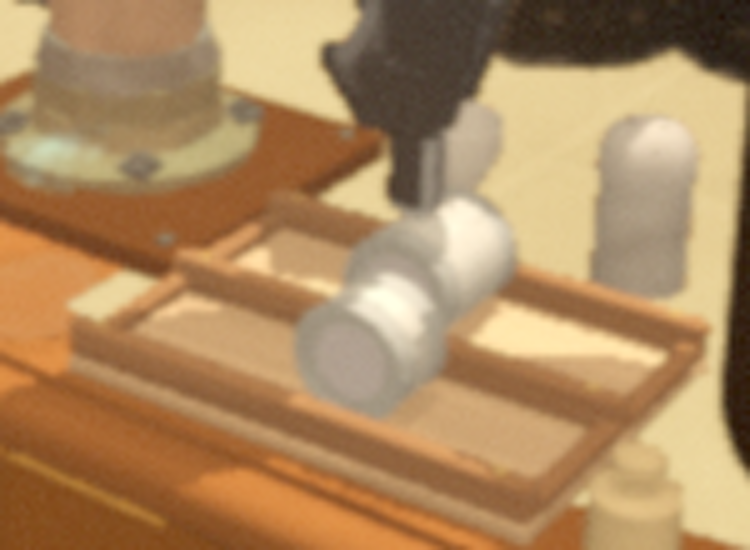

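View pics/top6c.png

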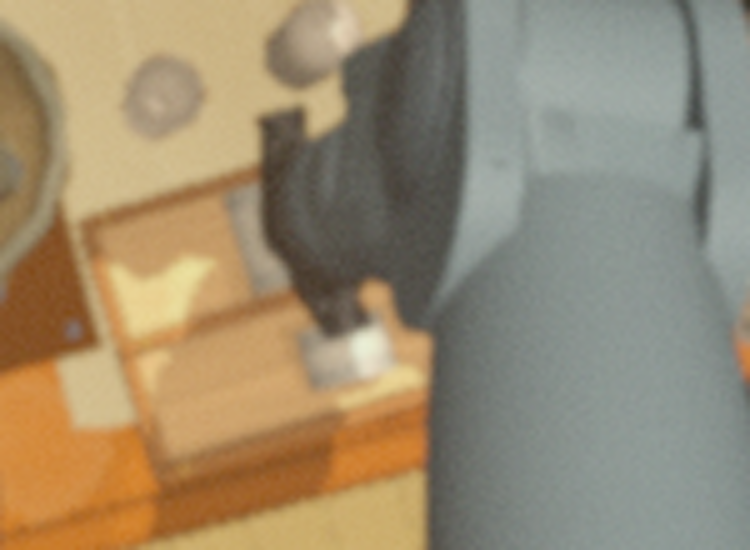

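```bash
python3 - <<'E'
from fit import *
for u in(.055,.05,.045,.04,.005,0,-.005,-.01,-.015,-.02):
    l=rect_of("side",u,-.038,.06);s=rect_of("side",u,.038,.034);t=rect_of("top",u,-.038,.06);ts=rect_of("top",u,.038,.034)
    print(u,"long R %.1f top %.1f | short L %.1f R %.1f | TOP long Lmin %.1f, short L %.1f R %.1f"%(l[:,0].max(),l[:,1].min(),s[:,0].min(),s[:,0].max(),t[:,0].min(),ts[:,0].min(),ts[:,0].max()))
for f in("side0","s6"):
    im=cv2.imread(f"pics/{f}.png").astype(int)
    # profile near rightmost of long tin, avg of rows
    for r in ((222,226,230) if f=="side0" else (236,240,244)):
        print(f,r,[tuple(im[r-1:r+2,c].mean(0).astype(int)) for c in (range(374,392,1) if f=="side0" else range(396,410))])
E
```

```text
0.055 long R 380.7 top 220.3 | short L 328.9 R 358.4 | TOP long Lmin 366.1, short L 375.1 R 396.2
0.05 long R 382.6 top 220.9 | short L 330.8 R 360.3 | TOP long Lmin 367.8, short L 376.8 R 397.9
0.045 long R 384.6 top 221.4 | short L 332.7 R 362.3 | TOP long Lmin 369.4, short L 378.5 R 399.6
0.04 long R 386.5 top 222.0 | short L 334.6 R 364.3 | TOP long Lmin 371.1, short L 380.1 R 401.2
0.005 long R 400.4 top 226.1 | short L 348.3 R 378.7 | TOP long Lmin 382.6, short L 391.7 R 412.9
0 long R 402.5 top 226.7 | short L 350.3 R 380.8 | TOP long Lmin 384.2, short L 393.3 R 414.6
-0.005 long R 404.5 top 227.3 | short L 352.3 R 382.9 | TOP long Lmin 385.9, short L 395.0 R 416.2
-0.01 long R 406.6 top 227.9 | short L 354.3 R 385.1 | TOP long Lmin 387.5, short L 396.6 R 417.9
-0.015 long R 408.6 top 228.5 | short L 356.3 R 387.2 | TOP long Lmin 389.1, short L 398.3 R 419.6Traceback (most recent call last):
  File "<stdin>", line 3, in <module>
  File "fit.py", line 9, in rect_of
    return np.array([proj(n,p) for p in P])
                     ~~~~^^^^^
  File "h.py", line 13, in proj
    m=imaging.camera_model(n);T=np.array(m["world_from_camera"])
ValueError: time passes only in moves, steps and waits
```

```bash
python3 - <<'E'
import re
s=open('h.py').read()
s=s.replace("def ray","import functools\n@functools.lru_cache(None)\ndef CM(n): return imaging.camera_model(n)\ndef ray").replace("m=imaging.camera_model(n)","m=CM(n)")
open('h.py','w').write(s)
E
python3 -c "
from fit import *
print(state()['time_s'],rect_of('side',-.02,.038,.034).max(0))"
```

```text
11.7667 [389.37832009 275.13174429]
```

play_rows:
  moves: [0, 0.02, 0, 0, 0, 0, 1, 0, 0.03, 0, 0, 0, 0, 1, 0, 0.0, 0, 0, 0, 0, 1, 0, 0, 0, 0, 0, 0, 1, 0.05, 0, 0, 0, 0, 0, 1, 0.05, 0, 0, 0, 0, 0, 1, 0, 0, 0, 0, 0, 0, 1, 0, 0, 0, 0, 0, 0, 1]

```text
time_s: 12.43
ee_pos: [0.5749, -0.0217, 0.06]
tool_rot: [-1.57, -0.0, -1.287]
contact_force: [-0.3, 0.3, 4.9]
grip_width: -0.0005
```

play_rows:
  moves: [0.05, 0, 0, 0, 0, 0, 1, 0.1, 0, 0, 0, 0, 0, 1, 0.12, 0, 0, 0, 0, 0, 1, 0.12, 0, 0, 0, 0, 0, 1, 0.12, 0, 0, 0, 0, 0, 1, 0.06, 0, 0, 0, 0, 0, 1, 0.03, 0, 0, 0, 0, 0, 1, 0, 0, 0, 0, 0, 0, 1]

```text
time_s: 13.1
ee_pos: [0.5819, -0.0449, 0.0599]
tool_rot: [-1.57, -0.0, -1.287]
contact_force: [0.8, -0.2, 5.6]
grip_width: -0.0
```

play_rows:
  moves: [0, 0, 0, 0, 0, 0, 1, 0, -0.1, 0, 0, 0, 0, 1, 0, -0.2, 0, 0, 0, 0, 1, 0, -0.5, 0, 0, 0, 0, 1, 0, -0.6, 0, 0, 0, 0, 1, 0, -0.6, -0.3, 0, 0, 0, 1, 0, -0.6, -0.5, 0, 0, 0, 1, 0, -0.6, -0.6, 0, 0, 0, 1]

```text
time_s: 13.77
ee_pos: [0.5269, -0.0599, 0.1885]
tool_rot: [-1.572, 0.001, -1.285]
contact_force: [-0.3, -0.4, 0.8]
grip_width: -0.0002
```

```bash
python3 snap.py s7; python3 - <<'E'
from h import *
import cv2
im=imaging.get_image("top")[:,:,::-1];cv2.imwrite("pics/top7.png",im)
cv2.imwrite("pics/top7c.png",cv2.resize(im[150:260,340:490],None,fx=5,fy=5,interpolation=cv2.INTER_CUBIC))
E
```

```text
13.8167 [-4.35 -0.43  1.63] [ 0.52451651 -0.06125711  0.19338979]
```

View pics/s7c.png

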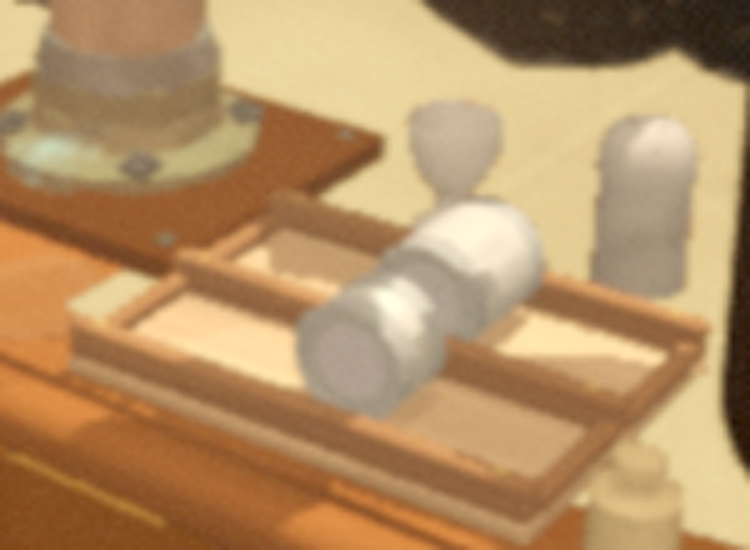

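View pics/top7c.png

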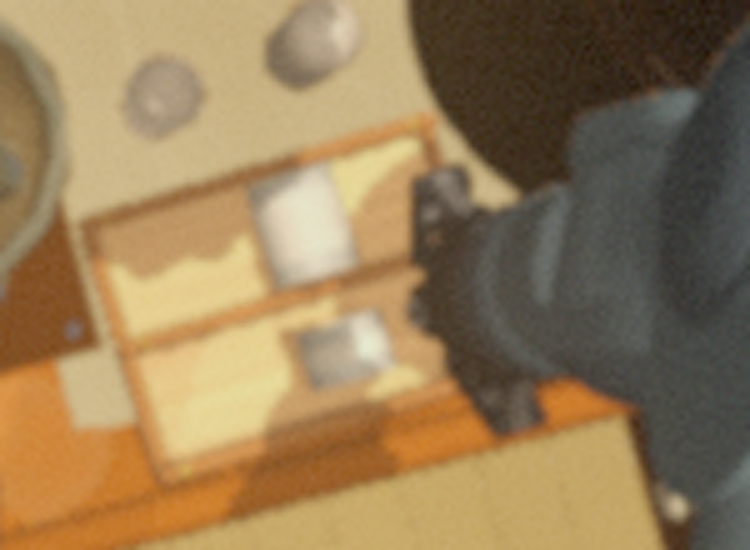

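```bash
cat > seg.py <<'E'
from fit import *
def seg(f,show=None):
    im=cv2.imread(f"pics/{f}.png");hsv=cv2.cvtColor(cv2.GaussianBlur(im,(3,3),0),cv2.COLOR_BGR2HSV)
    S=hsv[:,:,1].astype(float);Vv=hsv[:,:,2]
    # soft mask: low saturation
    w=np.clip((70-S)/30,0,1)
    res={}
    for t,L,v in(("long",.06,-.038),("short",.034,.038)):
        best=None
        for vv in np.arange(v-.004,v+.0041,.001):
          for u in np.arange(-.03,.06,.001):
            m=mask("top",u,vv,L); sc=(m*(w-.5)).sum()
            if best is None or sc>best[0]: best=(sc,u,vv)
        res[t]=best
        # centroid of soft mask in neighbourhood
        m=mask("top",best[1],best[2],L);nb=cv2.dilate((m>.1).astype(np.uint8),np.ones((7,7)))
        ww=w*nb;Y,X=np.mgrid[0:400,0:640];c=np.array([(ww*X).sum(),(ww*Y).sum()])/ww.sum()
        p=atz("top",c,.042)[:2]-C
        print(f,t,"IoUfit u,v",np.round(best[1:],4),"centroid px",c.round(2),"u,v",np.round([p@U,p@V],4),"mass",ww.sum().round(),m.sum().round())
    return w
for f in("top0","top7") if __name__=="__main__" and len(sys.argv)<2 else sys.argv[1:]:
    w=seg(f)
E
python3 seg.py; python3 snap.py s7b >/dev/null; python3 - <<'E'
import cv2
E
```

```text
top0 long IoUfit u,v [ 0.047 -0.039] centroid px [380.14 201.92] u,v [ 0.0497 -0.037 ] mass 241.0 440.0
top0 short IoUfit u,v [-0.014  0.035] centroid px [409.48 219.59] u,v [-0.0159  0.035 ] mass 152.0 270.0
top7 long IoUfit u,v [-0.013 -0.041] centroid px [400.98 194.52] u,v [-0.0141 -0.0405] mass 245.0 442.0
top7 short IoUfit u,v [-0.018  0.034] centroid px [410.74 219.1 ] u,v [-0.0197  0.0346] mass 99.0 270.0
```

```bash
cat > rect.py <<'E'
from fit import *
def rectify(n,f,z):
    im=cv2.imread(f"pics/{f}.png");k=3.0 # px per mm ; u from +80 at left to -80 right
    src=[];dst=[]
    for u in(.08,-.08):
        for v in(-.09,.09):
            src.append(proj(n,[*(C+u*U+v*V),z]));dst.append([(.08-u)*1e3*k,(v+.09)*1e3*k])
    H=cv2.getPerspectiveTransform(np.float32(src),np.float32(dst))
    o=cv2.warpPerspective(im,H,(480,540),flags=cv2.INTER_CUBIC)
    return o
if __name__=="__main__":
    n,f,z=sys.argv[1],sys.argv[2],float(sys.argv[3])
    o=rectify(n,f,z)
    for u in range(-80,81,10): cv2.line(o,(int((80-u)*3),0),(int((80-u)*3),8 if u%50 else 16),(0,0,255),1)
    cv2.imwrite(f"pics/r_{f}.png",o)
    # profiles
    g=cv2.cvtColor(o,cv2.COLOR_BGR2HSV)[:,:,1].astype(float)
    for name,v0,v1 in(("long",-58,-18),("short",26,48)):
        pr=g[int((v0+90)*3):int((v1+90)*3)].mean(0)
        print(name,[(80-i//3,int(pr[i:i+6].mean())) for i in range(150,420,6)])
E
for f in top7 top0; do python3 rect.py top $f .034; done
```

```text
long [(30, 105), (28, 104), (26, 104), (24, 105), (22, 107), (20, 112), (18, 116), (16, 112), (14, 99), (12, 80), (10, 64), (8, 57), (6, 54), (4, 51), (2, 50), (0, 49), (-2, 47), (-4, 44), (-6, 42), (-8, 40), (-10, 38), (-12, 36), (-14, 34), (-16, 34), (-18, 34), (-20, 34), (-22, 35), (-24, 36), (-26, 38), (-28, 40), (-30, 42), (-32, 45), (-34, 50), (-36, 58), (-38, 72), (-40, 90), (-42, 100), (-44, 104), (-46, 106), (-48, 106), (-50, 108), (-52, 110), (-54, 112), (-56, 113), (-58, 114)]
short [(30, 91), (28, 90), (26, 91), (24, 95), (22, 99), (20, 107), (18, 116), (16, 121), (14, 120), (12, 110), (10, 93), (8, 75), (6, 64), (4, 60), (2, 59), (0, 59), (-2, 58), (-4, 56), (-6, 55), (-8, 54), (-10, 54), (-12, 55), (-14, 54), (-16, 52), (-18, 49), (-20, 44), (-22, 38), (-24, 34), (-26, 33), (-28, 33), (-30, 33), (-32, 36), (-34, 40), (-36, 45), (-38, 55), (-40, 73), (-42, 96), (-44, 112), (-46, 119), (-48, 121), (-50, 121), (-52, 120), (-54, 117), (-56, 116), (-58, 112)]
long [(30, 49), (28, 56), (26, 69), (24, 82), (22, 90), (20, 92), (18, 91), (16, 90), (14, 90), (12, 89), (10, 89), (
[... 158 characters left out ...]
), (-24, 88), (-26, 90), (-28, 91), (-30, 93), (-32, 95), (-34, 97), (-36, 98), (-38, 100), (-40, 101), (-42, 102), (-44, 103), (-46, 104), (-48, 105), (-50, 106), (-52, 108), (-54, 110), (-56, 112), (-58, 113)]
short [(30, 88), (28, 87), (26, 87), (24, 88), (22, 90), (20, 95), (18, 103), (16, 111), (14, 114), (12, 105), (10, 86), (8, 67), (6, 56), (4, 51), (2, 49), (0, 47), (-2, 45), (-4, 42), (-6, 39), (-8, 37), (-10, 34), (-12, 32), (-14, 30), (-16, 28), (-18, 27), (-20, 27), (-22, 28), (-24, 30), (-26, 31), (-28, 32), (-30, 33), (-32, 35), (-34, 39), (-36, 44), (-38, 54), (-40, 72), (-42, 94), (-44, 111), (-46, 118), (-48, 119), (-50, 118), (-52, 119), (-54, 120), (-56, 119), (-58, 119)]
```

View pics/r_top7.png

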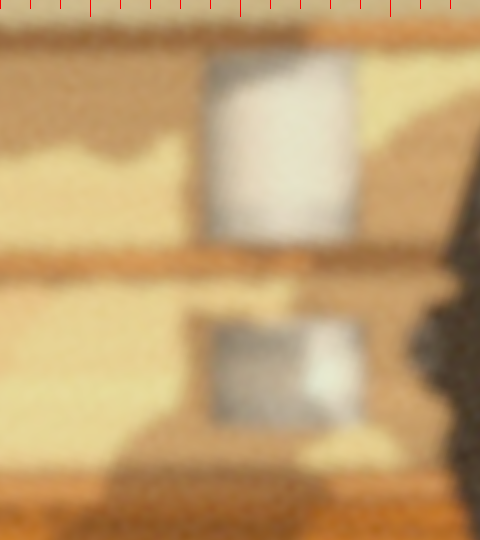

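View pics/r_top0.png

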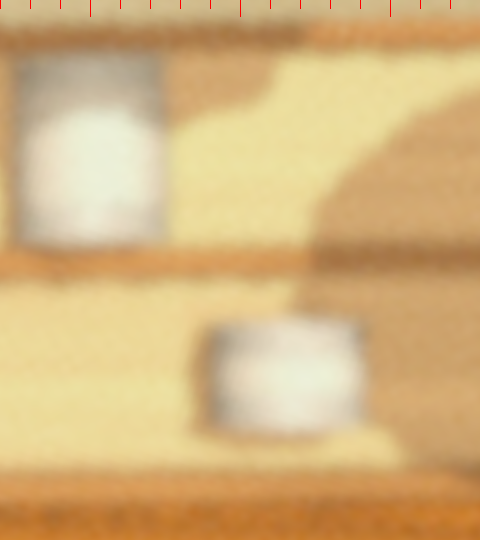

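```bash
python3 - <<'E'
from rect import *
o=rectify("top","top0",.026);o=cv2.cvtColor(o,cv2.COLOR_BGR2HSV)[:,:,1].astype(float)
o=cv2.GaussianBlur(o,(0,0),3)
gy=np.diff(o,axis=0)
for r0,r1 in((10,45),(235,262),(262,290),(450,480)):
    xs=np.arange(40,440,8);ys=np.array([r0+np.abs(gy[r0:r1,x]).argmax() for x in xs])
    med=np.median(ys);k=abs(ys-med)<6;p=np.polyfit(xs[k],ys[k],1);r=ys[k]-np.polyval(p,xs[k]);kk=abs(r)<2
    p=np.polyfit(xs[k][kk],ys[k][kk],1);print(r0,"slope deg",np.degrees(np.arctan(p[0])).round(2),"v mm",med/3-90,kk.sum())
# end bars: build wider rectification
im=cv2.imread("pics/top0.png")
E
```

```text
10 slope deg -1.39 v mm -82.66666666666667 28
235 slope deg -0.12 v mm -7.833333333333329 33
262 slope deg -0.75 v mm 1.6666666666666714 24
450 slope deg -0.38 v mm 67.33333333333334 38
```

```bash
python3 - <<'E'
from plan import *
print(state()["ee_pos"],state()["tool_rot"])
plan([(.5784,-.0349,.12,-1.286),(.5784,-.0349,.064,-1.286)],[8,8],1)
E
```

```text
[ 0.52745492 -0.06052221  0.18975705] [-1.56832265e+00 -1.33439078e-03 -1.28725656e+00]
[ -0.03,0.22,0.18,0,0,0,1, -0.03,0.22,0.17,0,0,0,1, -0.04,0.21,0.18,0,0,0,1, -0.03,0.22,0.17,0,-0.01,0,1, -0.03,0.22,0.18,0,0,0,1, -0.03,0.22,0.17,0,0,0,1, -0.04,0.22,0.18,0,0,0,1, -0.03,0.21,0.17,0,0,0,1 ] 8
[ 0,0.18,0,0,0,0,1, 0,0.17,0,0,0,0,1, 0,0.18,0,0,0,0,1, 0,0.17,0,0,0,0,1, 0,0.18,0,0,0,0,1, 0,0.17,0,0,0,0,1, 0,0.18,0,0,0,0,1, 0,0.17,0,0,0,0,1 ] 8
end [ 0.5783 -0.0348  0.0642 -1.2862]
```

play_rows:
  moves: [-0.03, 0.22, 0.18, 0, 0, 0, 1, -0.03, 0.22, 0.17, 0, 0, 0, 1, -0.04, 0.21, 0.18, 0, 0, 0, 1, -0.03, 0.22, 0.17, 0, 0, 0, 1, -0.03, 0.22, 0.18, 0, 0, 0, 1, -0.03, 0.22, 0.17, 0, 0, 0, 1, -0.04, 0.22, 0.18, 0, 0, 0, 1, -0.03, 0.21, 0.17, 0, 0, 0, 1]

```text
time_s: 14.58
ee_pos: [0.5789, -0.0339, 0.1167]
tool_rot: [-1.571, 0.0, -1.286]
contact_force: [0.4, 0.3, 0.2]
grip_width: -0.0003
```

play_rows:
  moves: [0, 0.2, 0, 0, 0, 0, 1, 0, 0.2, 0, 0, 0, 0, 1, 0, 0.2, 0, 0, 0, 0, 1, 0, 0.2, 0, 0, 0, 0, 1, 0, 0.2, 0, 0, 0, 0, 1, 0, 0.15, 0, 0, 0, 0, 1, 0, 0.1, 0, 0, 0, 0, 1, 0, 0, 0, 0, 0, 0, 1]

```text
time_s: 15.25
ee_pos: [0.5776, -0.0345, 0.0671]
tool_rot: [-1.572, 0.001, -1.287]
contact_force: [-0.3, -0.4, 0.6]
grip_width: -0.0001
```

play_rows:
  moves: [0, 0.08, 0, 0, 0, 0, 1, 0, 0.05, 0, 0, 0, 0, 1, 0, 0.03, 0, 0, 0, 0, 1, 0, 0.02, 0, 0, 0, 0, 1, 0, 0.01, 0, 0, 0, 0, 1, 0, 0, 0, 0, 0, 0, 1, 0, 0, 0, 0, 0, 0, 1, 0, 0, 0, 0, 0, 0, 1]

```text
time_s: 15.92
ee_pos: [0.5785, -0.0345, 0.0607]
tool_rot: [-1.57, -0.0, -1.286]
contact_force: [-0.2, -0.3, 0.3]
grip_width: 0.0003
```

play_rows:
  moves: [0, 0.02, 0, 0, 0, 0, 1, 0, 0.01, 0, 0, 0, 0, 1, 0, 0.01, 0, 0, 0, 0, 1, 0, 0, 0, 0, 0, 0, 1, 0, 0, 0, 0, 0, 0, 1, 0, 0, 0, 0, 0, 0, 1, 0, 0, 0, 0, 0, 0, 1, 0, 0, 0, 0, 0, 0, 1]

```text
time_s: 16.58
ee_pos: [0.5789, -0.0349, 0.0599]
tool_rot: [-1.57, -0.001, -1.287]
contact_force: [-1.9, -0.7, 6.3]
grip_width: -0.0002
```

play_rows:
  moves: [0.03, 0, 0, 0, 0, 0, 1, 0.04, 0, 0, 0, 0, 0, 1, 0.04, 0, 0, 0, 0, 0, 1, 0.02, 0, 0, 0, 0, 0, 1, 0, 0, 0, 0, 0, 0, 1, 0, 0, 0, 0, 0, 0, 1, 0, -0.05, 0, 0, 0, 0, 1, 0, -0.1, 0, 0, 0, 0, 1]

```text
time_s: 17.25
ee_pos: [0.5794, -0.0394, 0.0646]
tool_rot: [-1.572, 0.001, -1.286]
contact_force: [0.0, 0.2, 0.9]
grip_width: 0.0001
```

play_rows:
  moves: [0, -0.2, 0, 0, 0, 0, 1, 0, -0.4, 0, 0, 0, 0, 1, 0, -0.5, 0, 0, 0, 0, 1, 0, -0.5, -0.2, 0, 0, 0, 1, 0, -0.5, -0.4, 0, 0, 0, 1, 0, -0.5, -0.5, 0, 0, 0, 1, 0, -0.3, -0.4, 0, 0, 0, 1, 0, 0, 0, 0, 0, 0, 1]

```text
time_s: 17.92
ee_pos: [0.5216, -0.057, 0.1844]
tool_rot: [-1.568, -0.002, -1.287]
contact_force: [-0.1, -0.2, -0.3]
grip_width: 0.0002
```

```bash
python3 snap.py s8; python3 - <<'E'
from h import *
import cv2
im=imaging.get_image("top")[:,:,::-1];cv2.imwrite("pics/top8.png",im)
E
python3 rect.py top top8 .034
```

```text
17.9667 [ 0.63  0.19 -0.  ] [ 0.5225888  -0.05668795  0.18295746]
long [(30, 106), (28, 105), (26, 104), (24, 103), (22, 103), (20, 106), (18, 109), (16, 114), (14, 114), (12, 105), (10, 87), (8, 68), (6, 58), (4, 54), (2, 52), (0, 51), (-2, 49), (-4, 48), (-6, 45), (-8, 43), (-10, 41), (-12, 39), (-14, 37), (-16, 36), (-18, 34), (-20, 33), (-22, 33), (-24, 34), (-26, 35), (-28, 35), (-30, 36), (-32, 38), (-34, 40), (-36, 45), (-38, 53), (-40, 67), (-42, 85), (-44, 98), (-46, 105), (-48, 107), (-50, 108), (-52, 111), (-54, 112), (-56, 113), (-58, 114)]
short [(30, 92), (28, 94), (26, 99), (24, 105), (22, 112), (20, 117), (18, 121), (16, 123), (14, 120), (12, 110), (10, 94), (8, 76), (6, 64), (4, 60), (2, 59), (0, 58), (-2, 56), (-4, 56), (-6, 56), (-8, 55), (-10, 54), (-12, 53), (-14, 51), (-16, 46), (-18, 41), (-20, 35), (-22, 31), (-24, 31), (-26, 31), (-28, 33), (-30, 33), (-32, 36), (-34, 39), (-36, 44), (-38, 54), (-40, 72), (-42, 93), (-44, 108), (-46, 114), (-48, 112), (-50, 108), (-52, 105), (-54, 107), (-56, 110), (-58, 112)]
```

View pics/r_top8.png

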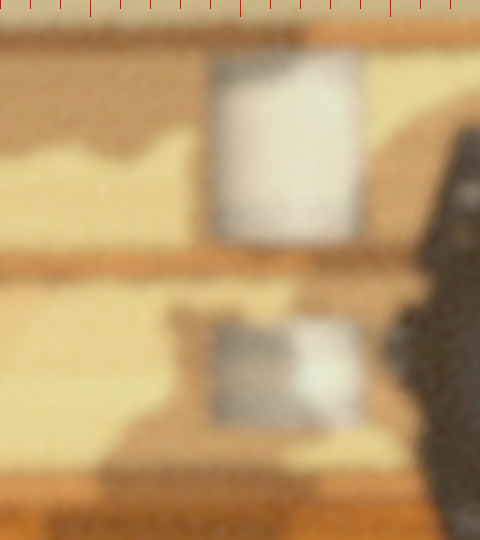

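View pics/s8.png

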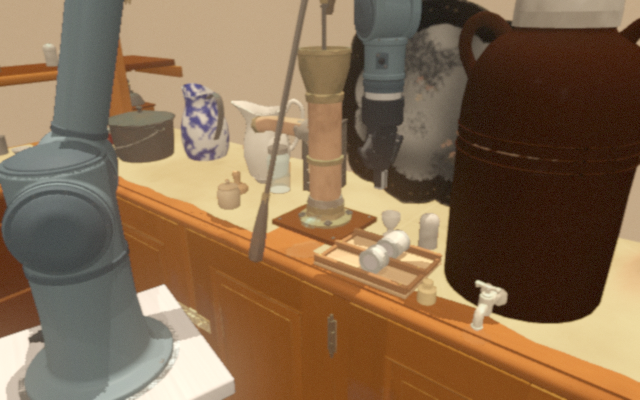

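```bash
python3 - <<'E'
from bench import state,workorder
print(state()["time_s"],workorder.sign_off())
E
```

```text
the job is handed in; nothing more can be done
18.0167 None
```

I rolled the long tin along the far lane until it lay level with the short tin, then signed the job off at 18.0 s. I used light strokes of the closed fingertips on its top, pressing with about 5 to 12 N. The tin turned as it went, moving about half as far as the finger, roughly 65 mm in total. The gripper then lifted clear and was touching nothing at hand-in.

- **Alignment:** In the last top picture, projected onto the rack, the long tin's centre was at about -15.6 mm along the lane and the short tin's at -15.4 mm. The rack's angle is uncertain by about half a degree, which adds up to 0.7 mm, so I put the error at under 1 mm.
- **Other things:** The short tin showed no movement in the top picture (-15.4 mm before and after). In the side pictures, the weight, shaker and egg cup looked to be where they started. I did not measure those three or check the objects left of the pump closely.
- **Checks that failed or disagreed:**
    - The outline network mistook the shaker for the long tin in the side view and missed the short tin in the top view, so I measured edges in the pictures myself.
    - Before the last short stroke, the side camera put the remaining gap at 3 to 7 mm and the top camera at about 2.5 mm. I trusted the top view, and my later side-view check was by eye only.

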